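# Set the strap stop one hole longer

### The job

Two telescoping strap-length stops are screwed to the bench. Set the longer one (the one with three holes) to its next longer setting: press its sprung button down, slide its inner tube outward to the very next hole, and let the button pop fully up in that hole. Leave the shorter, two-hole stop as it is set, and let go at the end.

Things in the scene. Friction and masses are not known exactly. Their poses are not given: they have to be found in the camera images.
- long_stop: Longer stop, fixed: grey tube 184 mm long, 48 wide, 45 high; slot along its top widens to THREE round holes (30 wide, 60 apart). A steel inner tube with upright stop plate (60 wide, 59 high) comes out of one end. Origin: bench surface under the first hole, where the button starts. x: along the tube towards the stop plate; z up. Holes at x = 0, 60, 120; outer tube x -32 to 152.
- long_stop_cap (a point): Centre of the flat top of its button's knurled dark steel cap, 27 mm wide, 22 high, on a thin stem; press its top or grip its sides. Top at z 80 mm, underside 58, when up; pressed, both sink up to 10. Moves with the inner tube. Spring 4 N (up) to 8 N (down). Free of the hole when 8 mm down; between holes the top wall holds it about 7 down; let go within 5 mm of a hole's centre, it pops up.
- long_stop_tube (a joint): Slide of the longer stop's inner tube and button along x of long_stop, m: 0 at the first hole, 0.060 at the next, 0.120 at the last; grows as the stop gets longer. About 4 mm of play either way in a hole; friction about 1.2 N; slides only while the button is down.
- short_stop_tube (a joint): The same slide of the other, shorter stop (same make and materials, outer tube only 124 mm long, TWO holes 60 mm apart), m: 0 in its first hole, where it is set now (within 4 mm) and is to be left.

How it is judged:
By the outcome, as a careful person would: the job done as asked, in the order asked, and still so for the second after the job is handed in, with the robot touching nothing.
It also fails if it takes over 26 s, if anything falls off the work surface, if the arm or the gripper's body presses on something with over 40 N, if the wrist force passes 120 N, or if a joint passes its speed limit or range.

### The arm

A 6-joint arm with a two-finger parallel gripper is mounted at the origin on a cart in front of the work surface, level with it; the furniture and walls round the work are solid. World frame = base frame: x ahead of the robot, y to its left, z up, the work surface at z = 0. Lengths are in m, angles in rad, forces in N, time in s.
With the tool pointing down it reaches from about 0.35 to 0.775 m from the base axis. Payload 7.3 kg.
Tool frame: the origin (TCP) lies between the finger pads; the fingertips stand 8 mm ahead of it and the grasp point (between the pads) lies 11 mm behind it (robot.nose_length is the distance from the TCP to the fingertips, in m); z points along the fingers, y is the line along which they close (so a half turn about z gives the same grasp; the last joint's range is limited). The gripper opens to 92 mm and grips with 3 to 60 N. Pads are 19 mm wide; open, the fingers measure 130 mm over their backs; the gripper's body (75 mm by 190 mm) begins 47 mm behind the grasp point.
Start: joints at [1.028, 0.342, 1.524, -0, 1.275, -0.146], TCP at [0.203, 0.484, 0.235] pointing down, gripper open.
Joint ranges: [-2.53, 2.53], [-0.77, 2.02], [0.04, 2.7], [-1, 4.14], [0.28, 2.66], [-3.11, 3.11]. Speed limits (rad/s): [2.57, 2.57, 3.14, 3.14, 3.14, 3.14].

### API

Orientations are given as [roll, pitch, yaw] about the fixed x, y, z axes, in that order (R = Rz(yaw) Ry(pitch) Rx(roll)).
In Python, from cell import robot gives the robot as it stands. The module is installed in compiled form; this text tells all that it offers.
- The arm moves only by the shell command python3 -m jog 'ROWS' [FORCE]. ROWS is JSON, a list that holds one entry, the list of rows, each a list of 5 numbers: the gripper's target within -1 to 1 (fully open at 1, half-way at 0, shut at -1), then the shift along the tool's x, y, z in m, then the turn about the tool's z in rad. A call has 1 to 5 rows; each row is the pose to reach, as a shift and turn from the pose commanded when the call began, along the tool's axes at that moment; what a row does not reach only later rows make up. A row lasts 1/12 s, in which the tool goes at most 41.7 mm and 7.16 degrees, less where a joint would pass 70% of its speed; a pose out of reach is approached as far as the arm can. A call with a gripper value outside its range is refused whole. The fingers move at their own pace and stop on an object; FORCE is the grip in N (left out, the last holds). Time passes only in rows, so rows that repeat a pose let the fingers close. It gives the time, the measured TCP pose, the force, the opening and the grip force at its end, in the units of the state.
- robot.observe(): the state, without advancing time (a new reading comes with each control period).
- robot.read_camera(name): name is "side" or "top" or "wrist"; returns the picture (480x640x3 uint8, red, green, blue); there is no depth.
- robot.camera_model(name): a dict with "camera_matrix" (3x3 intrinsics, pixels), "position" and "attitude" of the camera in the world; the wrist camera has in their place "mount" (4x4, takes a point from camera to tool coordinates, whose origin is the TCP and whose axes are the flange's). Camera axes: x right, y down, z forward; pixel columns grow to the right and rows downward; lengths in m; the calibration is good to about 2 mm. A picture is of the moment at which its call begins: read the wrist's pose just before it. camera_model takes no time and is no camera call.
- robot.hand_in(): hands the job in; it is judged then, once.
The state is a dict: "time": time; "qpos": joint angles; "qvel": joint speeds; "joint_efforts": joint torques, N m; "tool_pos": TCP position; "tool_rot": TCP orientation; "contact_force": force on the tool from outside, world axes, zero at the start; "torque": the same for the moment, N m; "opening": finger opening in m; "grip_force": force on a finger pad.
Only numpy, scipy, OpenCV 4.12 (cv2) and the standard library are available. Lean on these libraries where they do the work, as an engineer would, in place of code of your own. Each camera call takes 0.05 s, during which the arm holds its last target. There are 200 camera calls.

## Working session

There is one attempt and no reset: what is moved stays moved. The work goes in short steps, Python scripts to look and compute and a shell command to move; the robot and the scene stay as the last step left them, time stands still between calls to the robot, and variables do not carry over. Pictures are saved under pics/ and viewed, at most 10 in all, crops included, and the job is handed in when it is done.

```bash
mkdir -p pics
python3 - <<'E'
from cell import robot
import cv2,numpy as np
o=robot.observe();print(o)
for n in("top","side"):
    cv2.imwrite(f"pics/{n}0.png",robot.read_camera(n)[:,:,::-1])
    print(n,robot.camera_model(n))
print(robot.camera_model("wrist"))
E
```

```text
{'time': 0.0, 'qpos': array([ 1.02803801e+00,  3.42712864e-01,  1.52504247e+00, -4.64271920e-05,
        1.27542283e+00, -1.46017762e-01]), 'qvel': array([ 0.00135164, -0.00211497, -0.00069106,  0.00030833,  0.00093522,
       -0.00057117]), 'joint_efforts': array([ 2.70572364e-04, -4.31245279e+01, -2.44220781e+01,  7.16474955e-02,
        5.59645495e-02, -1.53433466e-04]), 'tool_pos': array([0.20265085, 0.48385989, 0.2340412 ]), 'tool_rot': array([-3.14001756e+00, -1.86767746e-04,  2.74486550e+00]), 'contact_force': array([0.16199577, 0.17302448, 0.53127019]), 'torque': array([ 0.02834303, -0.00950163, -0.09191299]), 'grip_force': 0.0, 'opening': 0.09201329451883086}
top {'camera_matrix': array([[514.47454546,   0.        , 315.50277133],
       [  0.        , 514.47454546, 251.22082215],
       [  0.        ,   0.        ,   1.        ]]), 'position': array([0.34292341, 0.01016689, 0.96241803]), 'attitude': array([-2.9629565 ,  0.00578138, -1.54212156])}
side {'camera_matrix': array([[458.69334644,   0.        , 321.55741866],
       [  0.        , 458.69334644, 244.37207849],
       [  0.        ,   0.        ,   1.        ]]), 'position': array([0.45916339, 0.74106482, 0.51487574]), 'attitude': array([-2.11736716, -0.0044269 , -3.07641533])}
{'camera_matrix': array([[334.5776944 ,   0.        , 320.22608548],
       [  0.        , 334.5776944 , 238.87041589],
       [  0.        ,   0.        ,   1.        ]]), 'mount': array([[-1.36981535e-03, -9.64165216e-01, -2.65299002e-01,
         7.06146569e-02],
       [ 9.99999019e-01, -1.24326163e-03, -6.44949229e-04,
         4.79963089e-04],
       [ 2.92001544e-04, -2.65299625e-01,  9.64165973e-01,
        -1.50012444e-01],
       [ 0.00000000e+00,  0.00000000e+00,  0.00000000e+00,
         1.00000000e+00]])}
```

View pics/top0.png

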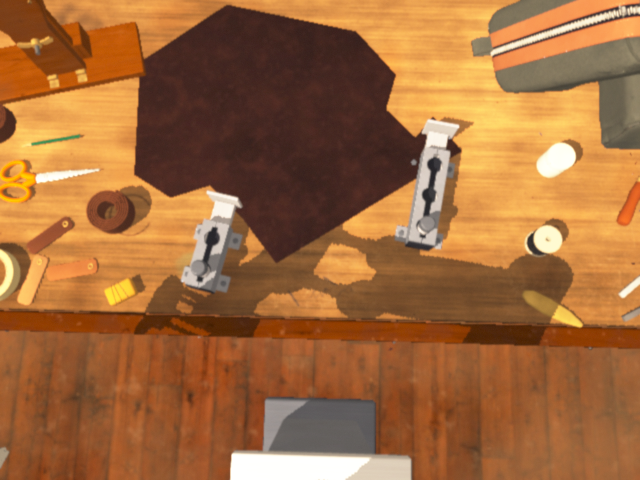

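View pics/side0.png

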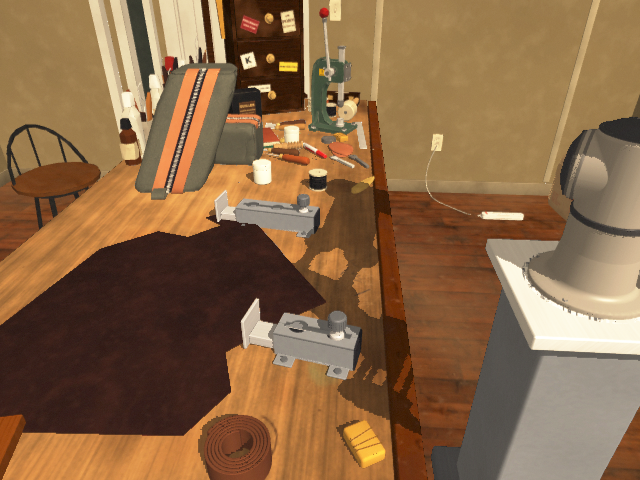

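The top view shows the long three-hole stop at right, with its cap near (427,225), holes near (431,192) and (435,163), and the plate near (440,130). The short stop is at left, with its cap near (200,268). In the side view the long stop is the far one, with its cap near (303,202).

```bash
cat > h.py <<'E'
from cell import robot
import cv2,numpy as np
from scipy.spatial.transform import Rotation as R
def pose(n,o=None):
    m=robot.camera_model(n);K=m["camera_matrix"]
    if n=="wrist":
        T=np.eye(4);T[:3,:3]=R.from_euler("xyz",o["tool_rot"]).as_matrix();T[:3,3]=o["tool_pos"];T=T@m["mount"];return K,T[:3,:3],T[:3,3]
    return K,R.from_euler("xyz",m["attitude"]).as_matrix(),m["position"]
def cast(n,uv,z,o=None):
    K,A,p=pose(n,o);d=A@np.linalg.inv(K)@[uv[0],uv[1],1];return p+d*(z-p[2])/d[2]
def proj(n,X,o=None):
    K,A,p=pose(n,o);c=K@A.T@(np.array(X)-p);return c[:2]/c[2]
E
python3 - <<'E'
from h import *
im=cv2.imread("pics/top0.png")
c=cv2.resize(im[110:255,385:475],None,fx=4,fy=4,interpolation=cv2.INTER_CUBIC)
s=cv2.resize(cv2.imread("pics/side0.png")[180:245,205:330],None,fx=3.5,fy=3.5,interpolation=cv2.INTER_CUBIC)
out=np.zeros((580,800,3),np.uint8);out[:c.shape[0],:360]=c;out[:s.shape[0],362:362+s.shape[1]]=s
cv2.imwrite("pics/crop.png",out)
g=cv2.cvtColor(im,cv2.COLOR_BGR2GRAY)
m=(g<60).astype(np.uint8);m[:, :405]=0;m[:,455:]=0;m[:150]=0;m[250:]=0
n,l,st,ce=cv2.connectedComponentsWithStats(m)
for i in range(1,n):
    if st[i,4]>15:print(st[i],ce[i])
for n,uv,z in[("top",(427,224),.08),("top",(431,191),.045),("top",(435,163),.045),("side",(303,198),.08)]:print(n,uv,cast(n,uv,z))
E
```

```text
[405 150  17  34 365] [410.76164384 164.0630137 ]
[451 150   4   7  24] [452.375      152.54166667]
[423 158  16  57 328] [430.37195122 183.7195122 ]
[406 243  25   7  94] [417.5106383  245.81914894]
top (427, 224) [ 0.55605252 -0.17465649  0.08      ]
top (431, 191) [ 0.62733976 -0.18998183  0.045     ]
top (435, 163) [ 0.68185482 -0.19804391  0.045     ]
side (303, 198) [ 0.55697858 -0.16407913  0.08      ]
```

View pics/crop.png

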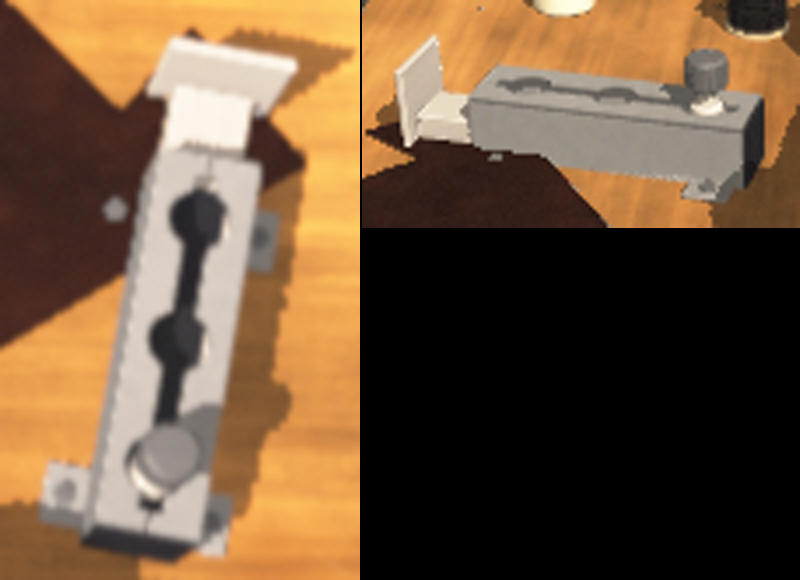

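The crop shows the cap top at about (427.5,222.5), holes at about (430,195) and (434.3,163.8), and tube ends at about (422,243) and (437,150) in full-picture pixels. In the side view the cap top is near (303,196).

Run:
```python
from h import *
for uv,z in[((427.5,222.5),.08),((430,195),.045),((434.3,163.8),.045),((422,243),.045),((437,150),.045)]:print(uv,cast("top",uv,z))
c=cast("side",(303,196),.08);print(c)
o=robot.observe();M=R.from_euler("xyz",o["tool_rot"]).as_matrix()
print("shift in tool axes", M.T@(np.array([.557,-.172,.18])-o["tool_pos"]))
```

```text
(427.5, 222.5) [ 0.55878437 -0.17556071  0.08      ]
(430, 195) [ 0.61961928 -0.18805337  0.045     ]
(434.3, 163.8) [ 0.68025297 -0.19671979  0.045     ]
(422, 243) [ 0.52885312 -0.17258075  0.045     ]
(437, 150) [ 0.70754777 -0.20211007  0.045     ]
[ 0.55799221 -0.17420979  0.08      ]
shift in tool axes [-0.58027775 -0.46794594  0.05464488]
```

```bash
python3 -m jog '[[[1,-0.58,-0.468,0.05,1.338],[1,-0.58,-0.468,0.05,1.338],[1,-0.58,-0.468,0.05,1.338],[1,-0.58,-0.468,0.05,1.338],[1,-0.58,-0.468,0.05,1.338]]]' 20
cat > rel.py <<'E'
import sys
from h import *
t=[float(a) for a in sys.argv[1:5]]
o=robot.observe();M=R.from_euler("xyz",o["tool_rot"]).as_matrix()
print("t",o["time"],"pos",o["tool_pos"].round(4),"rot",o["tool_rot"].round(3),"shift",(M.T@(np.array(t[:3])-o["tool_pos"])).round(4),"turn",round(o["tool_rot"][2]-t[3],3))
E
python3 rel.py .557 -.174 .18 1.407
```

```text
time: 0.52
tool_pos: [0.3018, 0.2996, 0.2204]
tool_rot: [-3.141, 0.0, 2.114]
contact_force: [1.5, 1.0, 0.4]
opening: 0.0916
grip_force: 0.0
t 0.5167 pos [0.3018 0.2996 0.2204] rot [-3.141  0.     2.114] shift [-0.5373 -0.0265  0.0405] turn 0.707
```

```bash
python3 -m jog '[[[1,-0.537,-0.026,0.04,0.707],[1,-0.537,-0.026,0.04,0.707],[1,-0.537,-0.026,0.04,0.707],[1,-0.537,-0.026,0.04,0.707],[1,-0.537,-0.026,0.04,0.707]]]'
python3 rel.py .557 -.174 .18 1.407
```

```text
time: 0.93
tool_pos: [0.4017, 0.1171, 0.2052]
tool_rot: [3.142, -0.0, 1.489]
contact_force: [0.6, 0.9, -0.7]
opening: 0.0918
grip_force: 0.0
t 0.9333 pos [0.4017 0.1171 0.2052] rot [ 3.142 -0.     1.489] shift [-0.2774  0.1787  0.0251] turn 0.082
```

```bash
python3 -m jog '[[[1,-0.277,0.179,0.025,0.082],[1,-0.277,0.179,0.025,0.082],[1,-0.277,0.179,0.025,0.082],[1,-0.277,0.179,0.025,0.082],[1,-0.277,0.179,0.025,0.082]]]'
python3 rel.py .557 -.174 .18 1.407
```

```text
time: 1.35
tool_pos: [0.5009, -0.0656, 0.1891]
tool_rot: [-3.141, -0.0, 1.412]
contact_force: [0.2, 1.7, 0.5]
opening: 0.0922
grip_force: 0.0
t 1.35 pos [ 0.5009 -0.0656  0.1891] rot [-3.141 -0.     1.412] shift [-0.0982  0.0725  0.0091] turn 0.005
```

```bash
python3 -m jog '[[[1,-0.098,0.072,0.009,0.0],[1,-0.098,0.072,0.009,0.0],[1,-0.098,0.072,0.009,0.0],[1,-0.098,0.072,0.009,0.0],[1,-0.098,0.072,0.009,0.0]]]'
python3 rel.py .557 -.174 .18 1.407
python3 - <<'E'
from h import *
import pickle
o=robot.observe();im=robot.read_camera("wrist")[:,:,::-1];cv2.imwrite("pics/w1.png",im);pickle.dump(o,open("w1.pkl","wb"))
print(proj("wrist",[.558,-.175,.08],o),proj("wrist",[.62,-.188,.045],o))
E
```

```text
time: 1.77
tool_pos: [0.556, -0.1731, 0.1791]
tool_rot: [-3.139, -0.001, 1.41]
contact_force: [0.2, -0.0, -0.3]
opening: 0.0916
grip_force: 0.0
t 1.7667 pos [ 0.556  -0.1731  0.1791] rot [-3.139e+00 -1.000e-03  1.410e+00] shift [-0.0007  0.0011 -0.0009] turn 0.003
[322.55002441 244.61377008] [394.39689183 236.5166987 ]
```

View pics/w1.png

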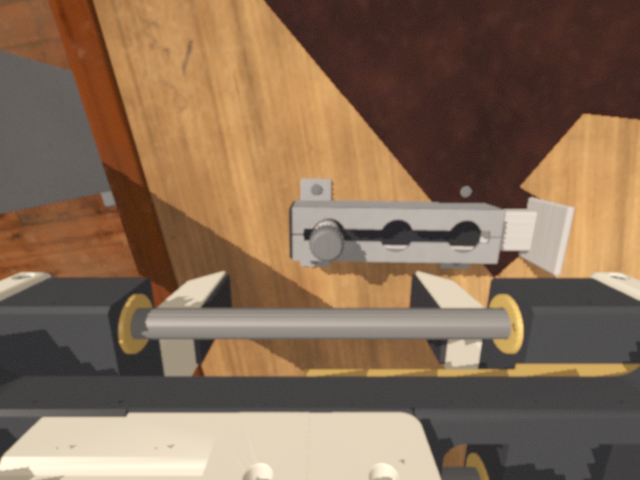

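The wrist view shows the cap top near (324,242) and holes near (397,236) and (464,234). This agrees with the top view within about 2 px.

```bash
python3 - <<'E'
from h import *
import pickle
o=pickle.load(open("w1.pkl","rb"))
a=cast("wrist",(324,242),.08,o);b=cast("wrist",(397,236),.045,o);c=cast("wrist",(464,234),.045,o);print(a,b,c,c-b,np.arctan2(*(c-b)[[1,0]]),2*b-c)
E
python3 rel.py .559 -.176 .073 1.407
```

```text
[ 0.55944522 -0.17309856  0.08      ] [ 0.62230401 -0.18789972  0.045     ] [ 0.68041126 -0.19553733  0.045     ] [ 0.05810725 -0.0076376   0.        ] -0.1306905514754404 [ 0.56419677 -0.18026212  0.045     ]
t 1.8167 pos [ 0.5556 -0.1716  0.1796] rot [-3.139e+00 -1.000e-03  1.411e+00] shift [-0.0039  0.0043  0.1066] turn 0.004
```

```bash
python3 -m jog '[[[1,-0.003,0.003,0.04,0.0],[1,-0.003,0.003,0.08,0.0],[1,-0.003,0.003,0.1,0.0],[1,-0.003,0.003,0.109,0.0],[1,-0.003,0.003,0.109,0.0]]]'
python3 -m jog '[[[-1,0,0,0,0],[-1,0,0,0,0],[-1,0,0,0,0],[-1,0,0,0,0],[-1,0,0,0,0]]]' 25
```

```text
time: 2.23
tool_pos: [0.5573, -0.1731, 0.07]
tool_rot: [-3.138, -0.001, 1.414]
contact_force: [-0.0, -0.2, -0.4]
opening: 0.0917
grip_force: 0.0
time: 2.65
tool_pos: [0.5592, -0.1752, 0.0726]
tool_rot: [3.14, 0.0, 1.413]
contact_force: [-0.5, -0.5, -0.8]
opening: 0.063
grip_force: 0.0
```

```bash
for i in 1 ; do python3 -m jog '[[[-1,0,0,0,0],[-1,0,0,0,0],[-1,0,0,0,0],[-1,0,0,0,0],[-1,0,0,0,0]]]' 25; done
python3 -m jog '[[[-1,0,0,0,0],[-1,0,0,0,0],[-1,0,0,0,0],[-1,0,0,0,0],[-1,0,0,0,0]]]'
```

```text
time: 3.07
tool_pos: [0.5587, -0.1751, 0.0715]
tool_rot: [3.142, -0.0, 1.413]
contact_force: [2.5, -0.5, 0.2]
opening: 0.03
grip_force: 1.5
time: 3.48
tool_pos: [0.5588, -0.175, 0.0715]
tool_rot: [3.141, -0.0, 1.413]
contact_force: [0.2, -0.5, -1.2]
opening: 0.0261
grip_force: 25.0
```

```bash
python3 -m jog '[[[-1,0,0,0.004,0],[-1,0,0,0.007,0],[-1,0,0,0.009,0],[-1,0,0,0.0095,0],[-1,0,0,0.0095,0]]]'
python3 rel.py .618 -.1845 .06 1.411
```

```text
time: 3.9
tool_pos: [0.5591, -0.1751, 0.0626]
tool_rot: [3.14, 0.0, 1.413]
contact_force: [-0.5, 1.2, 7.4]
opening: 0.0261
grip_force: 25.0
t 3.9 pos [ 0.5591 -0.1751  0.0626] rot [3.14  0.    1.413] shift [0.     0.0597 0.0027] turn 0.002
```

```bash
python3 -m jog '[[[-1,0,0.01,0,0],[-1,0,0.022,0,0],[-1,0,0.034,0,0],[-1,0,0.046,0,0],[-1,0,0.054,0,0]]]'
python3 rel.py .618 -.1845 .06 1.411
```

```text
time: 4.32
tool_pos: [0.6132, -0.1845, 0.063]
tool_rot: [3.14, 0.001, 1.413]
contact_force: [-2.4, -2.5, 7.6]
opening: 0.0261
grip_force: 25.0
t 4.3167 pos [ 0.6132 -0.1845  0.063 ] rot [3.140e+00 1.000e-03 1.413e+00] shift [0.0008 0.0048 0.003 ] turn 0.002
```

```bash
python3 -m jog '[[[-1,0,0.004,0,0],[-1,0,0.0065,0,0],[-1,0,0.0065,0,0],[-1,0,0.0065,0,0]]]'
python3 -m jog '[[[-1,0,0,-0.003,0],[-1,0,0,-0.005,0],[-1,0,0,-0.007,0],[-1,0,0,-0.0085,0],[-1,0,0,-0.0085,0]]]'
```

```text
time: 4.65
tool_pos: [0.6195, -0.1856, 0.0632]
tool_rot: [3.138, 0.002, 1.413]
contact_force: [1.8, -1.9, 7.2]
opening: 0.0261
grip_force: 25.0
time: 5.07
tool_pos: [0.6189, -0.1854, 0.0712]
tool_rot: [3.14, 0.001, 1.413]
contact_force: [0.3, -4.4, 4.5]
opening: 0.0257
grip_force: 25.0
```

```bash
python3 -m jog '[[[1,0,0,0,0],[1,0,0,0,0],[1,0,0,0,0],[1,0,0,0,0],[1,0,0,0,0]]]'
python3 -m jog '[[[1,0,0,0,0],[1,0,0,0,0],[1,0,0,0,0],[1,0,0,0,0],[1,0,0,0,0]]]'
python3 -m jog '[[[1,0,0,-0.02,0],[1,0,0,-0.06,0],[1,0,0,-0.1,0],[1,0,0,-0.11,0],[1,0,0,-0.11,0]]]'
python3 - <<'E'
from h import *
o=robot.observe();w=robot.read_camera("wrist")[:,:,::-1];s=robot.read_camera("side")[:,:,::-1]
a=cv2.resize(w[160:300,240:440],None,fx=3,fy=3);b=cv2.resize(s[170:245,205:330],None,fx=3,fy=3)
a=cv2.resize(w[160:300,200:460],None,fx=3,fy=2.2)[:308];out=np.zeros((560,800,3),np.uint8);out[:a.shape[0],:a.shape[1]]=a;out[310:310+b.shape[0],:b.shape[1]]=b
b=cv2.resize(s[290:385,235:375],None,fx=2.5,fy=2.5);out[310:310+b.shape[0],400:400+b.shape[1]]=b
cv2.imwrite("pics/end.png",out);print(o["time"],o["opening"],o["contact_force"])
E
```

```text
time: 5.48
tool_pos: [0.6181, -0.184, 0.0699]
tool_rot: [-3.14, -0.001, 1.413]
contact_force: [-0.5, 0.0, -0.6]
opening: 0.0547
grip_force: 0.0
time: 5.9
tool_pos: [0.6185, -0.1845, 0.0706]
tool_rot: [3.142, -0.0, 1.413]
contact_force: [-0.3, -0.8, 0.2]
opening: 0.0877
grip_force: 0.0
time: 6.32
tool_pos: [0.6204, -0.1854, 0.1854]
tool_rot: [3.133, 0.002, 1.413]
contact_force: [0.6, -0.5, 0.0]
opening: 0.092
grip_force: 0.0
6.3167 0.09201858236265435 [ 0.58411477 -0.51666743  0.01527161]
```

View pics/end.png

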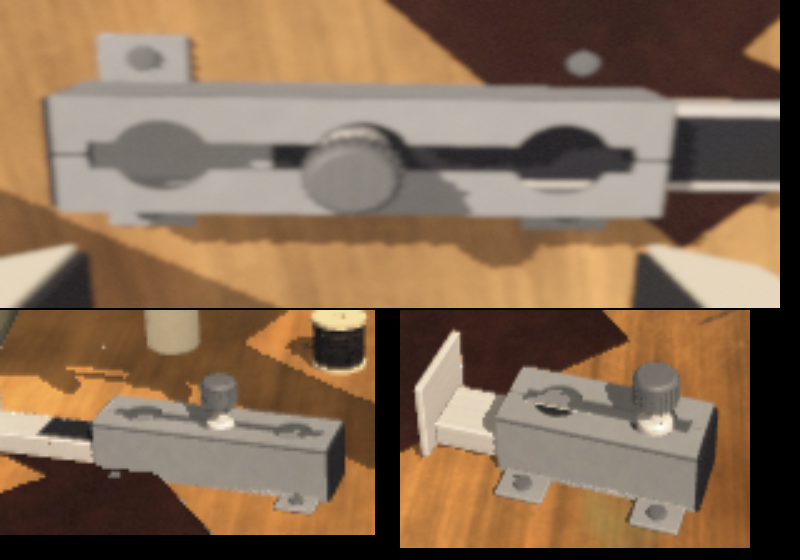

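The cap stands in the middle hole at about (353,170) in the crop, with its pale collar showing above the tube as it did at the start, so it is fully up. The short stop is unchanged and the gripper is clear.

```bash
python3 -c "
from cell import robot
print(robot.hand_in())"
```

```text
the job is handed in; nothing more can be done
None
```

The long stop is set to its next hole with the button popped up, the short stop was left as set, the gripper is clear, and the job was handed in at about 6.4 s.

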